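# Count to the third gap and push the bead tray home

## Task

The yellow tray of gold beads belongs in the third gap of the tray rack, counting full and empty gaps alike from the end where the vise stands. Run a fingertip lightly along the rack's metal rail from that end, over the first, then the second, then the third gap, and after that push the tray along the bench into that third gap until it is fully home against the back board. Only push it, never pick it up or tip it, and leave the other trays and everything else on the bench where they stand.

Things in the scene. Friction and masses are not known exactly. Their poses are not given: they have to be found in the camera images.
- tray: the yellow bead tray with gold beads, loose on the bench on the robot's side of the rack: open-topped plastic box 84 mm long (its x), 34 mm wide (y), 28 mm high (z), flat upright walls; 60 to 130 g, slides and stops where the push stops. Origin: centre of its underside; x points from its labelled front end, towards the robot, to its back end, which enters the rack first
- rack: the tray rack, fixed; its place and yaw vary. Seven upright plywood dividers, 6 mm thick, 40 mm high, at 46 mm centres along its y, with round noses at the front (-x, robot side), joined by a back board. Six gaps 40 mm wide between them, open in front, no floor or sill. Gaps are numbered 1 to 6 from the +y (left) end. Origin: on the bench, middle of the rack; +x runs into the gaps
- rack_front (a point): point on the bench in the plane of the divider fronts, mid-rack (rack x = -40 mm, y = 0). A tray that is fully home stands 8 mm proud of this plane
- rack_back (a point): point on the bench at the front face of the back board, mid-rack (rack x = +36 mm, y = 0); the board is 8 mm thick, 48 mm high. A tray fully home touches it and has its origin 42 mm in front of it (rack x = -6 mm). Gap n has its centre line at rack y = 0.115 - 0.046 (n - 1) m
- vise: the steel fly-tying vise, fixed, base plate 125 x 100 mm, 210 mm high, jaws towards the robot. It stands beside one end of the rack, left (+y) or right (-y), and marks the end to count from: with the vise on the left the first, second, third gaps are 1, 2, 3; on the right 6, 5, 4. Origin: centre of the base's underside
- thread_stand: the beech thread stand, 110 x 150 mm, with upright thread spools on pins, about 85 mm high, fixed beside the rack's other end. Origin: centre of its underside
- rail1: the stretch, 46 mm long, of the rack's aluminium rail over gap 1. Origin: on its top face, mid-width, over the middle of the gap (rack x = -22 mm); axes as the rack's. The rail is one rigid flat bar, 16 mm wide, 5 mm thick, level across the divider tops along the rack's y from end to end, top 45 mm above the bench; flush dark screws mark the dividers
- rail2: the stretch, 46 mm long, of the rack's aluminium rail over gap 2. Origin: on its top face, mid-width, over the middle of the gap (rack x = -22 mm); axes as the rack's
- rail3: the stretch, 46 mm long, of the rack's aluminium rail over gap 3. Origin: on its top face, mid-width, over the middle of the gap (rack x = -22 mm); axes as the rack's
- rail4: the stretch, 46 mm long, of the rack's aluminium rail over gap 4. Origin: on its top face, mid-width, over the middle of the gap (rack x = -22 mm); axes as the rack's
- rail5: the stretch, 46 mm long, of the rack's aluminium rail over gap 5. Origin: on its top face, mid-width, over the middle of the gap (rack x = -22 mm); axes as the rack's
- rail6: the stretch, 46 mm long, of the rack's aluminium rail over gap 6. Origin: on its top face, mid-width, over the middle of the gap (rack x = -22 mm); axes as the rack's
- tray_copper: one of three identical white bead trays (84 x 34 x 28 mm, same shape as the yellow one) already home in the rack, standing in gaps 1, 2 and 5; this one holds copper beads; which of the three gaps it is in varies. Loose, about 90 g. Origin: centre of its underside. To be left alone
- tray_silver: one of three identical white bead trays (84 x 34 x 28 mm, same shape as the yellow one) already home in the rack, standing in gaps 1, 2 and 5; this one holds silver beads; which of the three gaps it is in varies. Loose, about 90 g. Origin: centre of its underside. To be left alone
- tray_olive: one of three identical white bead trays (84 x 34 x 28 mm, same shape as the yellow one) already home in the rack, standing in gaps 1, 2 and 5; this one holds olive beads; which of the three gaps it is in varies. Loose, about 90 g. Origin: centre of its underside. To be left alone
- spool: orange thread spool, 25 mm across, 32 mm high. Loose, standing on the bench beside the rack's front. Origin: centre of its underside. To be left alone
- cement: amber head-cement bottle with black cap, 32 mm across, 58 mm high. Loose, standing on the bench beside the rack's front. Origin: centre of its underside. To be left alone
- stacker: brass hair stacker, 27 mm across, 56 mm high. Loose, standing on the bench beside the rack's front. Origin: centre of its underside. To be left alone
- resin: black resin bottle with yellow cap, 25 mm across, 62 mm high. Loose, standing on the bench beside the rack's front. Origin: centre of its underside. To be left alone

How it is judged (in metres and radians):
On the way, in this order (a step that is already met when the one before it is completed fails the run):
1. a fingertip touches the rail over the first gap from the vise end (((y of vise in the frame of rack above 0 m and contact force between the fingers and rail1 above 0.2 N) or (y of vise in the frame of rack below 0 m and contact force between the fingers and rail6 above 0.2 N))), for 0.1 s.
2. the fingertip touches the rail over the second gap (((y of vise in the frame of rack above 0 m and contact force between the fingers and rail2 above 0.2 N) or (y of vise in the frame of rack below 0 m and contact force between the fingers and rail5 above 0.2 N))), for 0.1 s.
3. the fingertip touches the rail over the third gap (((y of vise in the frame of rack above 0 m and contact force between the fingers and rail3 above 0.2 N) or (y of vise in the frame of rack below 0 m and contact force between the fingers and rail4 above 0.2 N))), for 0.1 s.
4. the yellow tray is pushed home in that third gap (((y of vise in the frame of rack above 0 m and y of tray in the frame of rack between 0.017 and 0.029 m) or (y of vise in the frame of rack below 0 m and y of tray in the frame of rack between -0.029 and -0.017 m)) and x of tray in the frame of rack between -0.01 and -0.002 m and angle between the x axis of tray and the x axis of rack, either way round below 0.12 rad and angle between tray's own z axis and vertical below 0.05 rad and height (world z) of tray below 0.004 m), for 0.2 s.
At the end, for the whole second after the job is handed in: the yellow tray stands flat and at rest on the bench in the third gap from the vise end, its centre within 6 mm of the gap's centre line and within 4 mm of fully home, square to the rack within 0.12 rad (all of step 4 and linear speed of tray below 0.01 m/s); the robot touches nothing.
It fails at once if the yellow tray is lifted off the bench or tipped (height (world z) of tray above 0.01 m or angle between tray's own z axis and vertical above 0.3 rad).
It fails at once if the fingers lean hard on the rack or its rail (over 40 N) (contact force between the fingers and rack above 40 N).
It fails at once if one of the white trays is moved more than 15 mm or tipped (distance of any of tray_copper, tray_silver, tray_olive from where it was at the start of the episode above 0.015 m or angle between any of tray_copper, tray_silver, tray_olive's own z axis and vertical above 0.35 rad).
It fails at once if the spool, the stacker or one of the bottles is moved more than 15 mm or tipped (distance of any of spool, cement, stacker, resin from where it was at the start of the episode above 0.015 m or angle between any of spool, cement, stacker, resin's own z axis and vertical above 0.35 rad).
It also fails if it takes over 67 s, if anything falls off the work surface, if the arm or the gripper's body presses on something with over 40 N, if the wrist force passes 120 N, or if a joint passes its speed limit or range.

## Robot

A 6-joint arm with a two-finger parallel gripper is mounted at the origin on the work surface. World frame = base frame: x ahead of the robot, y to its left, z up, the work surface at z = 0. Lengths are in m, angles in degrees, forces in N, time in s.
With the tool pointing down it reaches from about 0.25 to 0.725 m from the base axis. Payload 9.7 kg.
Tool frame: the origin (TCP) lies at the very end of the fingers, on their centre line; the grasp point (between the pads) lies 19 mm behind it; z points along the fingers, y is the line along which they close (so a half turn about z gives the same grasp; the last joint's range is limited). The gripper opens to 85 mm and grips with 20 to 120 N. Pads are 22 mm wide; open, the fingers measure 114 mm over their backs; the gripper's body (76 mm by 85 mm) begins 54 mm behind the grasp point. The pads swing forward as they close: fully open they stand 13 mm farther back than shut.
Start: joints at [-71.677, 4.979, 10.078, 95.1, 0, 90], TCP at [0.173, -0.522, 0.231] pointing down, gripper open.
Joint ranges: [-179.16, 179.16], [-48.56, 103.87], [-65.8, 70.77], [-126.05, 130.52], [-82.76, 87.17], [-180, 180]. Speed limits (degrees/s): [127.2, 127.2, 147.25, 180, 180, 180].

## Interface

Orientations are given as [roll, pitch, yaw] about the fixed x, y, z axes, in that order (R = Rz(yaw) Ry(pitch) Rx(roll)).
In Python, from workcell import telemetry, optics, workorder gives the robot as it stands.
- The arm moves only by the shell command python3 -m handwheel 'ROWS' [FORCE]. ROWS is JSON, a list of rows, each an object of numbers: "tx", "ty", "tz": the shift along the tool's x, y, z in m; "ax", "ay", "az": the turn, a rotation vector about the tool's x, y, z in degrees; "jaw": the gripper command: -1 is shut, 1 is fully open, values between are in proportion. A call has exactly 10 rows; each row shifts and turns the commanded pose from where the row before left it, along the tool's axes as they then stand; what a row does not reach is not made up. A row lasts 1/8 s, in which the tool goes at most 62.5 mm and 10.7 degrees, less where a joint would pass 70% of its speed; a pose out of reach is approached as far as the arm can. A call is refused whole if a number of a shift passes 0.0625 or a number of a turn 10.7, either way. A call with a gripper value outside its range is refused whole. The fingers move at their own pace and stop on an object; FORCE is the grip in N (left out, the last holds). Time passes only in rows, so rows that do not move let the fingers close, or fill a call up. It gives the time, the measured TCP pose, the force, the opening and the grip force at its end, in the units of the state.
- telemetry.get_obs(): the state, without advancing time (a new reading comes with each control period).
- optics.camera(name): name is "scene" or "top"; returns a dict with "color" (480x640x3 uint8, red, green, blue), "K" (3x3 intrinsics, pixels), "k1" (the pictures are not rectified: a ray, as slopes to the right and down, at radius r is drawn at 1 + k1 r^2 times it, then the intrinsics apply), "extrinsics" (4x4, takes a point from camera to world coordinates). Camera axes: x right, y down, z forward; pixel columns grow to the right and rows downward; lengths in m; the calibration is good to about 2 mm. A picture is of the moment at which its call begins. There is no depth.
- workorder.job_done(): hands the job in; it is judged then, once.
The state is a dict: "time": time; "q": joint angles; "qd": joint speeds; "joint_efforts": joint torques, N m; "ee_pos": TCP position; "tcp_rot": TCP orientation; "wrist_force": force on the tool from outside, world axes, zero at the start; "torque": the same for the moment, N m; "opening": finger opening in m; "grasp_force": force on a finger pad.
Only numpy, scipy, OpenCV 4.12 (cv2) and the standard library are available. Lean on these libraries where they do the work, as an engineer would, in place of code of your own. Each camera call takes 0.05 s, during which the arm holds its last target. There are 200 camera calls.

## Working session

There is one attempt and no reset: what is moved stays moved. The work goes in short steps, Python scripts to look and compute and a shell command to move; the robot and the scene stay as the last step left them, time stands still between calls to the robot, and variables do not carry over. Pictures are saved under pics/ and viewed, at most 10 in all, crops included, and the job is handed in when it is done.

```bash
mkdir -p pics; cat > h.py <<'E'
import numpy as np,cv2
from workcell import telemetry,optics,workorder
def snap(n,f):
    c=optics.camera(n); cv2.imwrite('pics/'+f,c['color'][:,:,::-1]); 
    np.savez('pics/'+n+'.npz',K=c['K'],k1=c['k1'],E=c['extrinsics']); return c
def ray(n,u,v):
    c=np.load('pics/'+n+'.npz');K=c['K'];k=float(c['k1']);E=c['E']
    d=np.array([(u-K[0,2])/K[0,0],(v-K[1,2])/K[1,1]]);s=d.copy()
    for _ in range(30): s=d/(1+k*(s@s))
    return E[:3,3],E[:3,:3]@np.array([s[0],s[1],1])
def at(n,u,v,z):
    o,r=ray(n,u,v); return (o+r*(z-o[2])/r[2]).round(4)
def tri(u1,u2):
    o,r=ray('top',*u1);p,s=ray('scene',*u2)
    t=np.linalg.lstsq(np.c_[r,-s],p-o,rcond=None)[0];a=o+r*t[0];b=p+s*t[1]
    return ((a+b)/2).round(4),np.linalg.norm(a-b).round(4)
E
python3 - <<'E'
from h import *
for n in('top','scene'):
    c=snap(n,n+'1.png');print(n,c['K'],c['k1'],c['extrinsics'].round(3))
print(telemetry.get_obs())
E
```

```text
top [[483.92148036   0.         317.4766145 ]
 [  0.         483.92148036 241.75536858]
 [  0.           0.           1.        ]] -0.1273530492932605 [[-0.009 -0.998  0.064  0.543]
 [-1.     0.008 -0.02   0.012]
 [ 0.02  -0.064 -0.998  0.944]
 [ 0.     0.     0.     1.   ]]
scene [[601.84157058   0.         312.71021195]
 [  0.         601.84157058 248.17562905]
 [  0.           0.           1.        ]] -0.035979962964844986 [[ 0.615  0.565 -0.55   1.219]
 [ 0.789 -0.452  0.417 -0.467]
 [-0.013 -0.69  -0.724  0.876]
 [ 0.     0.     0.     1.   ]]
{'time': 0.1, 'q': array([-7.16761999e+01,  5.00907618e+00,  1.00392149e+01,  9.51010149e+01,
       -2.92996749e-04,  8.99983109e+01]), 'qd': array([ 0.07003641, -0.12224559,  0.11074789, -0.12052924,  0.08074804,
        0.07399219]), 'joint_efforts': array([ 2.57254851e-04, -5.21562982e+01,  4.65651333e+01,  1.61150034e-02,
       -4.96187411e-06, -1.19335411e-05]), 'ee_pos': array([ 0.17284411, -0.52190962,  0.23064514]), 'tcp_rot': array([-1.79929124e+02,  2.90907058e-04,  1.83254896e+01]), 'wrist_force': array([-0.23448835,  0.11134222, -0.15565888]), 'torque': array([ 0.06487348,  0.01678392, -0.009606  ]), 'grasp_force': 0.0, 'opening': 0.08516601826292096}
```

View pics/top1.png

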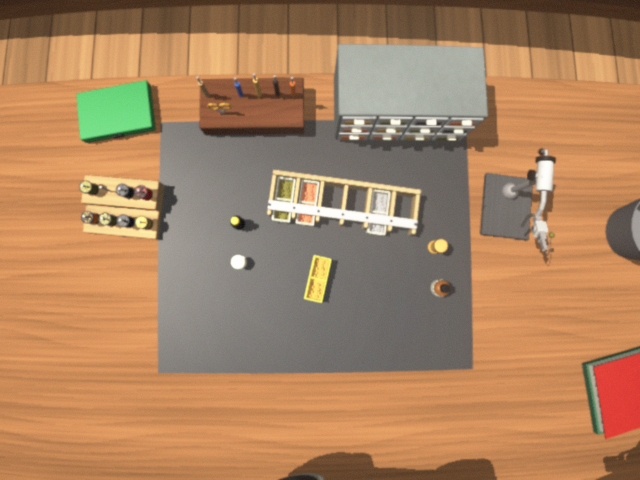

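View pics/scene1.png

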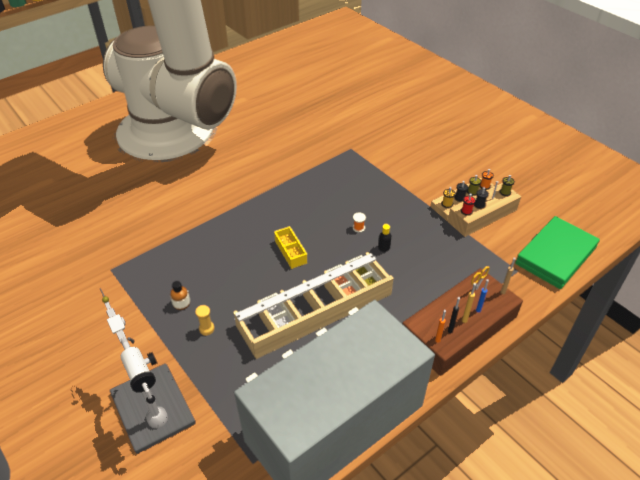

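The top view shows the vise at right (530,205), which is world -y, so I count gaps 6, 5, 4. The rack rail runs from about (268,207) to (416,224), the silver tray is in gap 5 (378,212), and gap 4 is empty at about (355,205). The yellow tray is at (318,279). The scene view agrees. Next I zoom in on both.

```bash
python3 - <<'E'
import cv2
a=cv2.imread('pics/top1.png')[160:310,225:465]; cv2.imwrite('pics/t2.png',cv2.resize(a,None,fx=3.333,fy=3.333,interpolation=cv2.INTER_CUBIC))
a=cv2.imread('pics/scene1.png')[210:360,160:400]; cv2.imwrite('pics/s2.png',cv2.resize(a,None,fx=3.333,fy=3.333,interpolation=cv2.INTER_CUBIC))
E
```

```text
(no output)
```

View pics/t2.png

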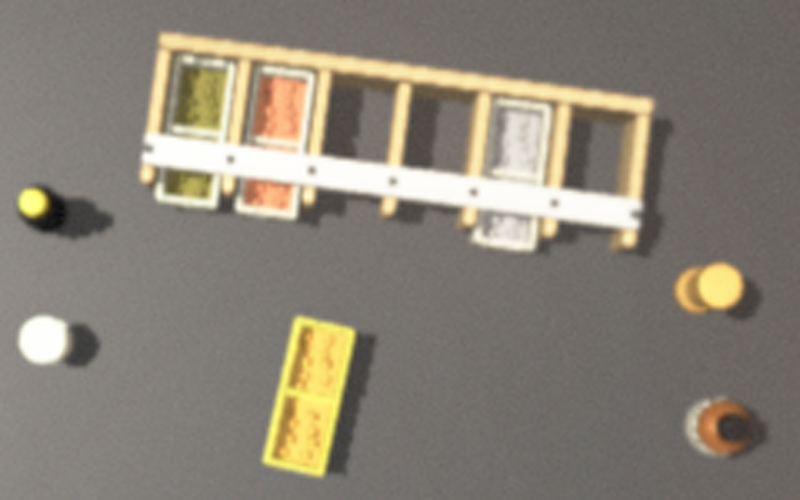

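View pics/s2.png

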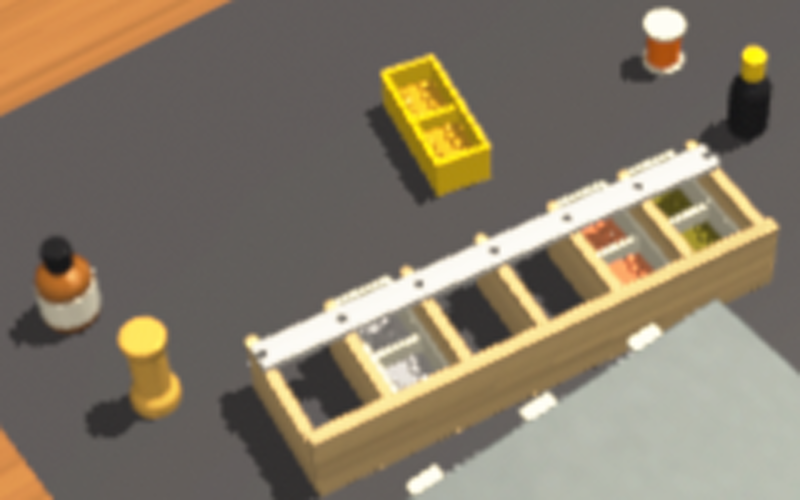

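The crops show seven screws on the rail, from top crop (147,148) to (636,213). The tray's top corners in that crop are (297,317), (356,330), (323,475) and (263,463). In the scene crop the screws run from (709,156) to (260,353).

```bash
cat > m.py <<'E'
from h import *
T=lambda p:(p[0]/3.3333+225-.35,p[1]/3.3333+160-.35)
S=lambda p:(p[0]/3.3333+160-.35,p[1]/3.3333+210-.35)
st=[(147,148),(231,160),(312,171),(393,182),(474,192),(554,203),(636,213)]
ss=[(709,156),(638,186),(567,217),(494,250),(419,283),(342,318),(260,353)]
P=[]
for a,b in zip(st,ss):
    p,e=tri(T(a),S(b));q=at('top',*T(a),.045);q2=at('scene',*S(b),.045);print('screw',p,e,q,q2);P.append((q+q2)/2)
P=np.array(P)[:,:2];i=np.arange(7)-3
sl=(i[:,None]*P).sum(0)/28;c=P.mean(0);yax=-sl/np.linalg.norm(sl);xax=np.array([yax[1],-yax[0]])
print('pitch',np.linalg.norm(sl),'yaw',np.degrees(np.arctan2(xax[1],xax[0])))
org=c+.022*xax; print('rack',org)
for n in range(1,7):print('gap',n,'rail',(c+yax*(.115-.046*(n-1))).round(4))
print('front4',(org-.04*xax-.023*yax).round(4),'home',(org-.006*xax-.023*yax).round(4))
tt=[(297,317),(356,330),(323,475),(263,463)];ts=[(490,150),(437,165),(383,71),(434,56)]
Q=[]
for a,b in zip(tt,ts):
    p,e=tri(T(a),S(b));q=at('top',*T(a),.028);q2=at('scene',*S(b),.028);print('tray',p,e,q,q2);Q.append((q+q2)/2)
Q=np.array(Q)[:,:2];d=(Q[0]+Q[1]-Q[2]-Q[3])/2
tc=Q.mean(0);print('traycentre',tc,np.linalg.norm(d),np.degrees(np.arctan2(d[1],d[0])))
v=tc-org;print('tray in rack',v@xax,v@yax)
for n,p,z in(('resin',(34,203),.062),('spool',(45,340),.032),('stacker',(720,286),.056),('cement',(735,429),.058)):
    w=at('top',*T(p),z)[:2];print(n,w,'rack',((w-org)@xax).round(3),((w-org)@yax).round(3))
E
python3 m.py
```

```text
screw [0.6729 0.0856 0.0443] 0.0022 [0.6721 0.0847 0.045 ] [0.6739 0.0861 0.045 ]
screw [0.6658 0.0386 0.0453] 0.0027 [0.665  0.0375 0.045 ] [0.6662 0.04   0.045 ]
screw [ 0.6591 -0.0068  0.0457] 0.0026 [ 0.6585 -0.0078  0.045 ] [ 0.6594 -0.0052  0.045 ]
screw [ 0.6526 -0.0522  0.0454] 0.0025 [ 0.652  -0.0533  0.045 ] [ 0.6531 -0.051   0.045 ]
screw [ 0.6465 -0.0978  0.0462] 0.0022 [ 0.646  -0.0988  0.045 ] [ 0.6464 -0.0964  0.045 ]
screw [ 0.6401 -0.1431  0.0456] 0.002 [ 0.6396 -0.144   0.045 ] [ 0.6403 -0.1421  0.045 ]
screw [ 0.6338 -0.1897  0.0471] 0.0012 [ 0.6337 -0.1907  0.045 ] [ 0.6327 -0.1886  0.045 ]
pitch 0.04617609822401496 yaw -8.157050620884538
rack [ 0.67455599 -0.0552358 ]
gap 1 rail [0.6691 0.0617]
gap 2 rail [0.6626 0.0162]
gap 3 rail [ 0.656  -0.0293]
gap 4 rail [ 0.6495 -0.0749]
gap 5 rail [ 0.643  -0.1204]
gap 6 rail [ 0.6365 -0.166 ]
front4 [ 0.6317 -0.0723] home [ 0.6654 -0.0772]
tray [0.578  0.002  0.0259] 0.0023 [0.5772 0.0011 0.028 ] [0.5803 0.0018 0.028 ]
tray [ 0.5705 -0.031   0.0291] 0.0032 [ 0.5696 -0.0324  0.028 ] [ 0.5706 -0.0292  0.028 ]
tray [ 0.4889 -0.0113  0.0297] 0.0037 [ 0.4877 -0.0129  0.028 ] [ 0.4885 -0.0089  0.028 ]
tray [0.4956 0.0222 0.0269] 0.0029 [0.4948 0.021  0.028 ] [0.4974 0.0227 0.028 ]
traycentre [ 0.5332625 -0.0046   ] 0.084755106778294 -13.753414974900197
tray in rack -0.14704856868635638 0.030075806658372
resin [0.6398 0.1455] rack -0.063 0.194
spool [0.5652 0.1437] rack -0.136 0.181
stacker [ 0.5914 -0.235 ] rack -0.057 -0.19
cement [ 0.5116 -0.2412] rack -0.135 -0.207
```

```bash
cat > w.py <<'E'
from h import *
o=np.array([.67456,-.05524]);a=np.radians(-8.157);x=np.array([np.cos(a),np.sin(a)]);y=np.array([-x[1],x[0]])
s=telemetry.get_obs();p=s['ee_pos'];v=p[:2]-o
print('t',s['time'],'rackx %.4f racky %.4f z %.4f'%(v@x,v@y,p[2]),'rot',s['tcp_rot'].round(2),'relyaw %.2f'%(s['tcp_rot'][2]+8.157),'F',s['wrist_force'].round(2),'op',round(s['opening'],4),'q',s['q'].round(0))
E
python3 -m handwheel '[{"az":-6.35,"jaw":-1},{"az":-6.35,"jaw":-1},{"az":-6.35,"jaw":-1},{"az":-6.35,"jaw":-1},{"az":-6.35,"jaw":-1},{"az":-6.35,"jaw":-1},{"az":-6.35,"jaw":-1},{"az":-6.35,"jaw":-1},{"az":-6.35,"jaw":-1},{"az":-6.35,"jaw":-1}]' 20; python3 w.py
```

```text
t 0.1 rackx -0.4304 racky -0.5331 z 0.2306 rot [-179.93    0.     18.33] relyaw 26.48 F [-0.23  0.11 -0.16] op 0.0852 q [-72.   5.  10.  95.  -0.  90.]$[0]: bad value
```

```bash
python3 -m handwheel '[{"tx":0,"ty":0,"tz":0,"ax":0,"ay":0,"az":-6.35,"jaw":-1},{"tx":0,"ty":0,"tz":0,"ax":0,"ay":0,"az":-6.35,"jaw":-1},{"tx":0,"ty":0,"tz":0,"ax":0,"ay":0,"az":-6.35,"jaw":-1},{"tx":0,"ty":0,"tz":0,"ax":0,"ay":0,"az":-6.35,"jaw":-1},{"tx":0,"ty":0,"tz":0,"ax":0,"ay":0,"az":-6.35,"jaw":-1},{"tx":0,"ty":0,"tz":0,"ax":0,"ay":0,"az":-6.35,"jaw":-1},{"tx":0,"ty":0,"tz":0,"ax":0,"ay":0,"az":-6.35,"jaw":-1},{"tx":0,"ty":0,"tz":0,"ax":0,"ay":0,"az":-6.35,"jaw":-1},{"tx":0,"ty":0,"tz":0,"ax":0,"ay":0,"az":-6.35,"jaw":-1},{"tx":0,"ty":0,"tz":0,"ax":0,"ay":0,"az":-6.35,"jaw":-1}]' 20; python3 w.py
```

```text
time: 1.35
ee_pos: [0.1729, -0.522, 0.2309]
tcp_rot: [-180.0, -0.0, 82.0]
wrist_force: [-0.1, -0.2, 0.4]
opening: 0.0
grasp_force: 0.0
t 1.35 rackx -0.4304 racky -0.5332 z 0.2309 rot [-1.7998e+02 -4.0000e-02  8.2030e+01] relyaw 90.19 F [-0.14 -0.17  0.39] op 0.0 q [-72.   5.  10.  95.  -0.  26.]
```

```bash
python3 -m handwheel '[{"tx":0.031,"ty":0.018,"tz":0,"ax":0,"ay":0,"az":0,"jaw":-1},{"tx":0.031,"ty":0.018,"tz":0,"ax":0,"ay":0,"az":0,"jaw":-1},{"tx":0.031,"ty":0.018,"tz":0,"ax":0,"ay":0,"az":0,"jaw":-1},{"tx":0.031,"ty":0.018,"tz":0,"ax":0,"ay":0,"az":0,"jaw":-1},{"tx":0.031,"ty":0.018,"tz":0,"ax":0,"ay":0,"az":0,"jaw":-1},{"tx":0.031,"ty":0.018,"tz":0,"ax":0,"ay":0,"az":0,"jaw":-1},{"tx":0.031,"ty":0.018,"tz":0,"ax":0,"ay":0,"az":0,"jaw":-1},{"tx":0.031,"ty":0.018,"tz":0,"ax":0,"ay":0,"az":0,"jaw":-1},{"tx":0.031,"ty":0.018,"tz":0,"ax":0,"ay":0,"az":0,"jaw":-1},{"tx":0.031,"ty":0.018,"tz":0,"ax":0,"ay":0,"az":0,"jaw":-1}]' >/dev/null; python3 w.py
python3 -m handwheel '[{"tx":0.011,"ty":0.023,"tz":0.016,"ax":0,"ay":0,"az":0,"jaw":-1},{"tx":0.011,"ty":0.023,"tz":0.016,"ax":0,"ay":0,"az":0,"jaw":-1},{"tx":0.011,"ty":0.023,"tz":0.016,"ax":0,"ay":0,"az":0,"jaw":-1},{"tx":0.011,"ty":0.023,"tz":0.016,"ax":0,"ay":0,"az":0,"jaw":-1},{"tx":0.011,"ty":0.023,"tz":0.016,"ax":0,"ay":0,"az":0,"jaw":-1},{"tx":0.011,"ty":0.023,"tz":0.016,"ax":0,"ay":0,"az":0,"jaw":-1},{"tx":0.011,"ty":0.023,"tz":0.016,"ax":0,"ay":0,"az":0,"jaw":-1},{"tx":0.011,"ty":0.023,"tz":0.016,"ax":0,"ay":0,"az":0,"jaw":-1},{"tx":0.011,"ty":0.023,"tz":0.016,"ax":0,"ay":0,"az":0,"jaw":-1},{"tx":0,"ty":0,"tz":0,"ax":0,"ay":0,"az":0,"jaw":-1}]' >/dev/null; python3 w.py
```

```text
t 2.6 rackx -0.2499 racky -0.2223 z 0.2310 rot [-1.7998e+02 -1.0000e-02  8.1820e+01] relyaw 89.98 F [-0.06 -0.09 -0.24] op 0.0002 q [-31.  -7.  -2.  95.  -0.  67.]
t 3.85 rackx -0.0433 racky -0.1236 z 0.0848 rot [-1.798e+02 -3.000e-02  8.189e+01] relyaw 90.05 F [-0.55 -1.04 -0.52] op -0.0 q [-16.  17.   7.  81.   0.  83.]
```

```bash
python3 -m handwheel '[{"tx":0.004,"ty":0.011,"tz":0.005,"ax":0,"ay":0,"az":0,"jaw":-1},{"tx":0.004,"ty":0.01,"tz":0.005,"ax":0,"ay":0,"az":0,"jaw":-1},{"tx":0,"ty":0,"tz":0.008,"ax":0,"ay":0,"az":0,"jaw":-1},{"tx":0,"ty":0,"tz":0.007,"ax":0,"ay":0,"az":0,"jaw":-1},{"tx":0,"ty":0,"tz":0.005,"ax":0,"ay":0,"az":0,"jaw":-1},{"tx":0,"ty":0,"tz":0.003,"ax":0,"ay":0,"az":0,"jaw":-1},{"tx":0,"ty":0,"tz":0.002,"ax":0,"ay":0,"az":0,"jaw":-1},{"tx":0,"ty":0,"tz":0,"ax":0,"ay":0,"az":0,"jaw":-1},{"tx":0,"ty":0,"tz":0,"ax":0,"ay":0,"az":0,"jaw":-1},{"tx":0,"ty":0,"tz":0,"ax":0,"ay":0,"az":0,"jaw":-1}]' >/dev/null; python3 w.py; python3 -c "
from h import *
import cv2
a=snap('top','t3.png')['color'][130:280,240:480,::-1];b=snap('scene','s3.png')['color'][210:360,160:400,::-1]
cv2.imwrite('pics/j3.png',cv2.resize(np.vstack([a,b]),None,fx=2,fy=2,interpolation=cv2.INTER_CUBIC))"
```

```text
t 5.1 rackx -0.0221 racky -0.1165 z 0.0525 rot [179.98   0.    81.82] relyaw 89.98 F [-1.1  -0.73  0.54] op 0.0001 q [-15.  20.   8.  78.   0.  83.]
```

View pics/j3.png

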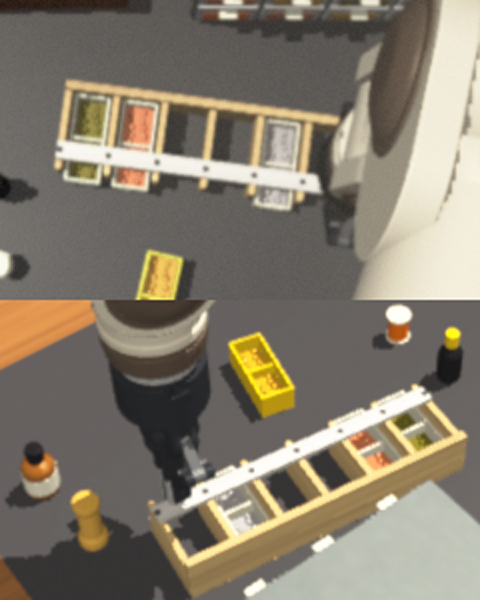

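The fingertips hang over the rail of gap 6, at about (183,488) in the lower half, between screws (157,511) and (206,490). I'll lower gently.

```bash
python3 -m handwheel '[{"tx":0,"ty":0,"tz":0.002,"ax":0,"ay":0,"az":0,"jaw":-1},{"tx":0,"ty":0,"tz":0.002,"ax":0,"ay":0,"az":0,"jaw":-1},{"tx":0,"ty":0,"tz":0.001,"ax":0,"ay":0,"az":0,"jaw":-1},{"tx":0,"ty":0,"tz":0.001,"ax":0,"ay":0,"az":0,"jaw":-1},{"tx":0,"ty":0,"tz":0.0005,"ax":0,"ay":0,"az":0,"jaw":-1},{"tx":0,"ty":0,"tz":0,"ax":0,"ay":0,"az":0,"jaw":-1},{"tx":0,"ty":0,"tz":0,"ax":0,"ay":0,"az":0,"jaw":-1},{"tx":0,"ty":0,"tz":0,"ax":0,"ay":0,"az":0,"jaw":-1},{"tx":0,"ty":0,"tz":0,"ax":0,"ay":0,"az":0,"jaw":-1},{"tx":0,"ty":0,"tz":0,"ax":0,"ay":0,"az":0,"jaw":-1}]' >/dev/null; python3 w.py
```

```text
t 6.45 rackx -0.0222 racky -0.1165 z 0.0458 rot [180.    -0.    81.82] relyaw 89.98 F [ 0.08 -0.1  -0.24] op -0.0002 q [-15.  20.   7.  77.   0.  83.]
```

```bash
python3 -m handwheel '[{"tx":0,"ty":0,"tz":0.0005,"ax":0,"ay":0,"az":0,"jaw":-1},{"tx":0,"ty":0,"tz":0,"ax":0,"ay":0,"az":0,"jaw":-1},{"tx":0,"ty":0,"tz":0.0005,"ax":0,"ay":0,"az":0,"jaw":-1},{"tx":0,"ty":0,"tz":0,"ax":0,"ay":0,"az":0,"jaw":-1},{"tx":0,"ty":0,"tz":0.0002,"ax":0,"ay":0,"az":0,"jaw":-1},{"tx":0,"ty":0,"tz":0,"ax":0,"ay":0,"az":0,"jaw":-1},{"tx":0,"ty":0,"tz":0,"ax":0,"ay":0,"az":0,"jaw":-1},{"tx":0,"ty":0,"tz":0,"ax":0,"ay":0,"az":0,"jaw":-1},{"tx":0,"ty":0,"tz":0,"ax":0,"ay":0,"az":0,"jaw":-1},{"tx":0,"ty":0,"tz":0,"ax":0,"ay":0,"az":0,"jaw":-1}]' >/dev/null; python3 w.py
```

```text
t 7.7 rackx -0.0221 racky -0.1165 z 0.0451 rot [179.98   0.    81.82] relyaw 89.98 F [-2.51  0.98  5.79] op 0.0001 q [-15.  20.   7.  77.  -0.  83.]
```

Contact at about 6 N. I'll slide to gap 5, then gap 4.

```bash
python3 -m handwheel '[{"tx":0.006,"ty":0,"tz":0,"ax":0,"ay":0,"az":0,"jaw":-1},{"tx":0.006,"ty":0,"tz":0,"ax":0,"ay":0,"az":0,"jaw":-1},{"tx":0.006,"ty":0,"tz":0,"ax":0,"ay":0,"az":0,"jaw":-1},{"tx":0.006,"ty":0,"tz":0,"ax":0,"ay":0,"az":0,"jaw":-1},{"tx":0.006,"ty":0,"tz":0,"ax":0,"ay":0,"az":0,"jaw":-1},{"tx":0.006,"ty":0,"tz":0,"ax":0,"ay":0,"az":0,"jaw":-1},{"tx":0.006,"ty":0,"tz":0,"ax":0,"ay":0,"az":0,"jaw":-1},{"tx":0.006,"ty":0,"tz":0,"ax":0,"ay":0,"az":0,"jaw":-1},{"tx":0,"ty":0,"tz":0,"ax":0,"ay":0,"az":0,"jaw":-1},{"tx":0,"ty":0,"tz":0,"ax":0,"ay":0,"az":0,"jaw":-1}]' >/dev/null; python3 w.py
```

```text
t 8.95 rackx -0.0218 racky -0.0678 z 0.0451 rot [ 1.7993e+02 -2.0000e-02  8.1850e+01] relyaw 90.01 F [0.26 0.21 4.27] op 0.0 q [-11.  20.   6.  77.   0.  88.]
```

```bash
python3 -m handwheel '[{"tx":0.006,"ty":0,"tz":0,"ax":0,"ay":0,"az":0,"jaw":-1},{"tx":0.006,"ty":0,"tz":0,"ax":0,"ay":0,"az":0,"jaw":-1},{"tx":0.006,"ty":0,"tz":0,"ax":0,"ay":0,"az":0,"jaw":-1},{"tx":0.006,"ty":0,"tz":0,"ax":0,"ay":0,"az":0,"jaw":-1},{"tx":0.006,"ty":0,"tz":0,"ax":0,"ay":0,"az":0,"jaw":-1},{"tx":0.006,"ty":0,"tz":0,"ax":0,"ay":0,"az":0,"jaw":-1},{"tx":0.006,"ty":0,"tz":0,"ax":0,"ay":0,"az":0,"jaw":-1},{"tx":0.003,"ty":0,"tz":0,"ax":0,"ay":0,"az":0,"jaw":-1},{"tx":0,"ty":0,"tz":0,"ax":0,"ay":0,"az":0,"jaw":-1},{"tx":0,"ty":0,"tz":0,"ax":0,"ay":0,"az":0,"jaw":-1}]' >/dev/null; python3 w.py
```

```text
t 10.2 rackx -0.0218 racky -0.0231 z 0.0451 rot [179.93   0.    81.84] relyaw 89.99 F [-0.1  -2.06  4.37] op -0.0004 q [-7. 19.  6. 77. -0. 92.]
```

Rail stroke done. Now I lift, open part way, and go to the left side of the tray.

```bash
python3 -m handwheel '[{"tx":0,"ty":0,"tz":-0.015,"ax":0,"ay":0,"az":0,"jaw":-1},{"tx":0,"ty":0,"tz":-0.02,"ax":0,"ay":0,"az":0,"jaw":-1},{"tx":0,"ty":0,"tz":-0.02,"ax":0,"ay":0,"az":0,"jaw":-1},{"tx":0.018,"ty":-0.021,"tz":0,"ax":0,"ay":0,"az":0,"jaw":0},{"tx":0.018,"ty":-0.021,"tz":0,"ax":0,"ay":0,"az":0,"jaw":0},{"tx":0.018,"ty":-0.021,"tz":0,"ax":0,"ay":0,"az":0,"jaw":0},{"tx":0.018,"ty":-0.021,"tz":0,"ax":0,"ay":0,"az":0,"jaw":0},{"tx":0.018,"ty":-0.021,"tz":0,"ax":0,"ay":0,"az":0,"jaw":0},{"tx":0.018,"ty":-0.02,"tz":0,"ax":0,"ay":0,"az":0,"jaw":0},{"tx":0,"ty":0,"tz":0,"ax":0,"ay":0,"az":0,"jaw":0}]' >/dev/null; python3 w.py
python3 -m handwheel '[{"tx":0,"ty":0,"tz":0.015,"ax":0,"ay":0,"az":0,"jaw":0},{"tx":0,"ty":0,"tz":0.015,"ax":0,"ay":0,"az":0,"jaw":0},{"tx":0,"ty":0,"tz":0.015,"ax":0,"ay":0,"az":0,"jaw":0},{"tx":0,"ty":0,"tz":0.015,"ax":0,"ay":0,"az":0,"jaw":0},{"tx":0,"ty":0,"tz":0.015,"ax":0,"ay":0,"az":0,"jaw":0},{"tx":0,"ty":0,"tz":0.012,"ax":0,"ay":0,"az":0,"jaw":0},{"tx":0,"ty":0,"tz":0,"ax":0,"ay":0,"az":0,"jaw":0},{"tx":0,"ty":0,"tz":0,"ax":0,"ay":0,"az":0,"jaw":0},{"tx":0,"ty":0,"tz":0,"ax":0,"ay":0,"az":0,"jaw":0},{"tx":0,"ty":0,"tz":0,"ax":0,"ay":0,"az":0,"jaw":0}]' >/dev/null; python3 w.py
```

```text
t 11.45 rackx -0.1476 racky 0.0857 z 0.1012 rot [ 1.7992e+02 -4.0000e-02  8.1930e+01] relyaw 90.09 F [-0.28 -0.39 -0.11] op 0.0427 q [  5.   3.  -6.  81.   0. 103.]
t 12.7 rackx -0.1468 racky 0.0847 z 0.0131 rot [ 1.7996e+02 -1.0000e-02  8.1820e+01] relyaw 89.98 F [-0.69  0.59  0.27] op 0.0429 q [  5.   6. -13.  71.  -0. 103.]
```

```bash
python3 -m handwheel '[{"tx":-0.006,"ty":0,"tz":0,"ax":0,"ay":0,"az":0,"jaw":0},{"tx":-0.006,"ty":0,"tz":0,"ax":0,"ay":0,"az":0,"jaw":0},{"tx":-0.006,"ty":0,"tz":0,"ax":0,"ay":0,"az":0,"jaw":0},{"tx":-0.006,"ty":0,"tz":0,"ax":0,"ay":0,"az":0,"jaw":0},{"tx":-0.006,"ty":0,"tz":0,"ax":0,"ay":0,"az":0,"jaw":0},{"tx":-0.006,"ty":0,"tz":0,"ax":0,"ay":0,"az":0,"jaw":0},{"tx":-0.006,"ty":0,"tz":0,"ax":0,"ay":0,"az":0,"jaw":0},{"tx":-0.006,"ty":0,"tz":0,"ax":0,"ay":0,"az":0,"jaw":0},{"tx":-0.006,"ty":0,"tz":0,"ax":0,"ay":0,"az":0,"jaw":0},{"tx":-0.006,"ty":0,"tz":0,"ax":0,"ay":0,"az":0,"jaw":0}]' >/dev/null; python3 w.py
python3 -m handwheel '[{"tx":-0.006,"ty":0,"tz":0,"ax":0,"ay":0,"az":0,"jaw":0},{"tx":-0.006,"ty":0,"tz":0,"ax":0,"ay":0,"az":0,"jaw":0},{"tx":-0.004,"ty":0,"tz":0,"ax":0,"ay":0,"az":0,"jaw":0},{"tx":-0.002,"ty":0,"tz":0,"ax":0,"ay":0,"az":0,"jaw":0},{"tx":0,"ty":0,"tz":0,"ax":0,"ay":0,"az":0,"jaw":0},{"tx":0,"ty":0,"tz":0,"ax":0,"ay":0,"az":0,"jaw":0},{"tx":0,"ty":0,"tz":0,"ax":0,"ay":0,"az":0,"jaw":0},{"tx":0,"ty":0,"tz":0,"ax":0,"ay":0,"az":0,"jaw":0},{"tx":0,"ty":0,"tz":0,"ax":0,"ay":0,"az":0,"jaw":0},{"tx":0,"ty":0,"tz":0,"ax":0,"ay":0,"az":0,"jaw":0}]' >/dev/null; python3 w.py;  python3 -c "
from h import *
import cv2
a=snap('top','t4.png')['color'][160:310,280:420,::-1];b=snap('scene','s4.png')['color'][210:360,160:300,::-1]
cv2.imwrite('pics/j4.png',cv2.resize(np.hstack([a,b]),None,fx=2.857,fy=2.857,interpolation=cv2.INTER_CUBIC))"
```

```text
t 13.95 rackx -0.1471 racky 0.0242 z 0.0126 rot [-180.     -0.     81.82] relyaw 89.98 F [-0.07  0.16 -0.05] op 0.0423 q [ -1.   4. -15.  71.   0.  97.]
t 15.2 rackx -0.1472 racky 0.0066 z 0.0126 rot [-180.     -0.     81.83] relyaw 89.98 F [ 0.03 -0.12  0.47] op 0.0426 q [ -3.   4. -15.  71.   0.  95.]
```

View pics/j4.png

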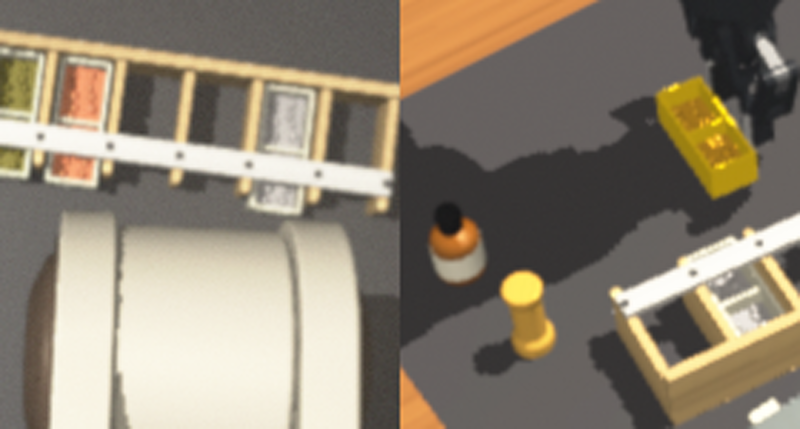

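The scene half shows the tray touched by the fingers on its left side. Its top corners are at about (657,92), (703,75), (757,157) and (711,174). Measuring relative to the rack in the same camera.

```bash
cat > tr.py <<'E'
import sys,json
from h import *
C=json.loads(sys.argv[1]);f=float(sys.argv[2]);ox=float(sys.argv[3]);oy=float(sys.argv[4])
# rack seen by scene camera only: shift of (mean of screws) vs. averaged frame
S=lambda p:(p[0]/3.3333+160-.35,p[1]/3.3333+210-.35)
ss=[(709,156),(638,186),(567,217),(494,250),(419,283),(342,318),(260,353)]
P=np.array([at('scene',*S(b),.045)[:2] for b in ss])
a=np.radians(-8.157);x=np.array([np.cos(a),np.sin(a)]);y=np.array([-x[1],x[0]])
o=P.mean(0)+.022*x
Q=np.array([at('scene',p[0]/f+ox-.35,p[1]/f+oy-.35,.028)[:2] for p in C])
R=np.c_[(Q-o)@x,(Q-o)@y];print(R.round(4),R.mean(0).round(4))
d=(R[2]+R[3]-R[0]-R[1])/2;print('yaw rel',np.degrees(np.arctan2(d[1],d[0])),np.linalg.norm(d))
E
python3 tr.py '[[257,92],[303,75],[357,157],[311,174]]' 2.857 160 210
```

```text
[[-0.1888 -0.0381]
 [-0.1875 -0.0033]
 [-0.1004 -0.0069]
 [-0.1024 -0.0401]] [-0.1448 -0.0221]
yaw rel -1.8261292663943147 0.08681447171986938
```

```bash
python3 -m handwheel '[{"tx":-0.0016,"ty":0,"tz":0,"ax":0,"ay":0,"az":0,"jaw":0},{"tx":0,"ty":0,"tz":0,"ax":0,"ay":0,"az":0,"jaw":0},{"tx":0.005,"ty":0,"tz":0,"ax":0,"ay":0,"az":0,"jaw":0},{"tx":0.015,"ty":0,"tz":0,"ax":0,"ay":0,"az":0,"jaw":0},{"tx":0.01,"ty":0,"tz":0,"ax":0,"ay":0,"az":0,"jaw":0},{"tx":0,"ty":0,"tz":-0.02,"ax":0,"ay":0,"az":0,"jaw":0},{"tx":0,"ty":0,"tz":-0.03,"ax":0,"ay":0,"az":0,"jaw":0},{"tx":0,"ty":0,"tz":-0.03,"ax":0,"ay":0,"az":0,"jaw":0},{"tx":0,"ty":0,"tz":-0.01,"ax":0,"ay":0,"az":0,"jaw":0},{"tx":0,"ty":0,"tz":0,"ax":0,"ay":0,"az":0,"jaw":0}]' >/dev/null; python3 w.py
python3 -m handwheel '[{"tx":0,"ty":0,"tz":0,"ax":0,"ay":0,"az":-9,"jaw":-0.76},{"tx":0,"ty":0,"tz":0,"ax":0,"ay":0,"az":-9,"jaw":-0.76},{"tx":0,"ty":0,"tz":0,"ax":0,"ay":0,"az":-9,"jaw":-0.76},{"tx":0,"ty":0,"tz":0,"ax":0,"ay":0,"az":-9,"jaw":-0.76},{"tx":0,"ty":0,"tz":0,"ax":0,"ay":0,"az":-9,"jaw":-0.76},{"tx":0,"ty":0,"tz":0,"ax":0,"ay":0,"az":-9,"jaw":-0.76},{"tx":0,"ty":0,"tz":0,"ax":0,"ay":0,"az":-9,"jaw":-0.76},{"tx":0,"ty":0,"tz":0,"ax":0,"ay":0,"az":-9,"jaw":-0.76},{"tx":0,"ty":0,"tz":0,"ax":0,"ay":0,"az":-9,"jaw":-0.76},{"tx":0,"ty":0,"tz":0,"ax":0,"ay":0,"az":-9,"jaw":-0.76}]' >/dev/null; python3 w.py
```

```text
t 16.55 rackx -0.1469 racky 0.0354 z 0.1025 rot [179.97  -0.    81.85] relyaw 90.00 F [-0.57 -0.4   0.3 ] op 0.0427 q [ 0.  2. -7. 81. -0. 98.]
t 17.8 rackx -0.1479 racky 0.0350 z 0.1007 rot [-1.7998e+02 -1.4000e-01  1.7212e+02] relyaw 180.28 F [ 0.16 -0.22 -0.4 ] op 0.0096 q [ 0.  2. -7. 81. -0.  8.]
```

```bash
python3 -m handwheel '[{"tx":0.022,"ty":0,"tz":0,"ax":0,"ay":0,"az":0,"jaw":-0.76},{"tx":0.022,"ty":-0.015,"tz":0,"ax":0,"ay":0,"az":0,"jaw":-0.76},{"tx":0.022,"ty":-0.015,"tz":0,"ax":0,"ay":0,"az":0,"jaw":-0.76},{"tx":0.021,"ty":-0.015,"tz":0,"ax":0,"ay":0,"az":0,"jaw":-0.76},{"tx":0,"ty":-0.013,"tz":0,"ax":0,"ay":0,"az":0,"jaw":-0.76},{"tx":0,"ty":0,"tz":0.02,"ax":0,"ay":0,"az":0,"jaw":-0.76},{"tx":0,"ty":0,"tz":0.02,"ax":0,"ay":0,"az":0,"jaw":-0.76},{"tx":0,"ty":0,"tz":0.02,"ax":0,"ay":0,"az":0,"jaw":-0.76},{"tx":0,"ty":0,"tz":0.02,"ax":0,"ay":0,"az":0,"jaw":-0.76},{"tx":0,"ty":0,"tz":0.009,"ax":0,"ay":0,"az":0,"jaw":-0.76}]' >/dev/null; python3 w.py; python3 -c "
from h import *
import cv2
b=snap('scene','s5.png')['color'][210:330,180:340,::-1]
cv2.imwrite('pics/j5.png',cv2.resize(b,None,fx=5,fy=5,interpolation=cv2.INTER_CUBIC))"
```

```text
t 19.05 rackx -0.2345 racky -0.0232 z 0.0118 rot [-1.7999e+02 -1.3000e-01  1.7182e+02] relyaw 179.97 F [-1.06 -0.47  0.04] op 0.0106 q [ -6.  -8. -27.  71.   0.   2.]
```

View pics/j5.png

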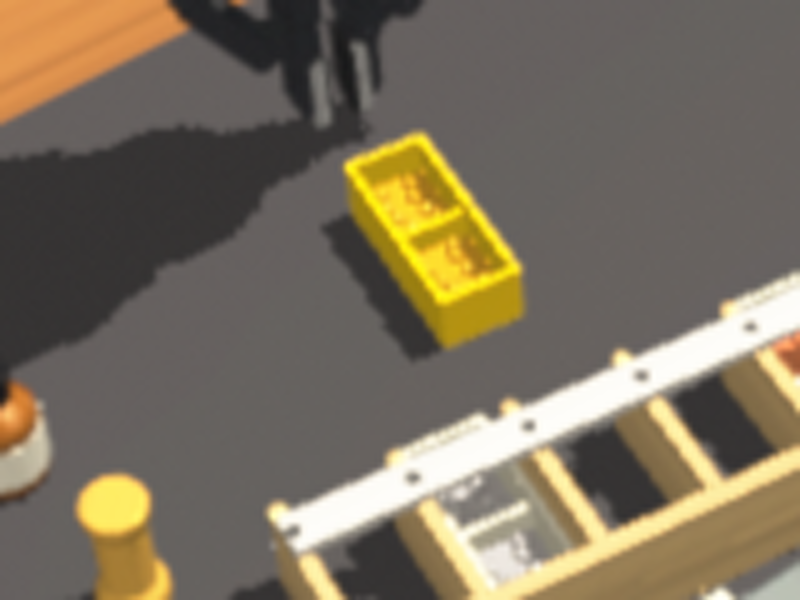

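The tray's top corners are at (346,164), (427,133), (523,266) and (443,306). The fingers stand behind its front end.

```bash
python3 tr.py '[[346,164],[427,133],[523,266],[443,306]]' 5 180 210
```

```text
[[-0.188  -0.04  ]
 [-0.1872 -0.0048]
 [-0.1047 -0.0054]
 [-0.102  -0.0408]] [-0.1455 -0.0227]
yaw rel -0.472901878396736 0.08430447793563521
```

```bash
python3 -m handwheel '[{"tx":-0.012,"ty":0,"tz":0,"ax":0,"ay":0,"az":0,"jaw":-0.76},{"tx":-0.012,"ty":0,"tz":0,"ax":0,"ay":0,"az":0,"jaw":-0.76},{"tx":-0.006,"ty":0,"tz":0,"ax":0,"ay":0,"az":0,"jaw":-0.76},{"tx":-0.006,"ty":0,"tz":0,"ax":0,"ay":0,"az":0,"jaw":-0.76},{"tx":-0.008,"ty":0,"tz":0,"ax":0,"ay":0,"az":0,"jaw":-0.76},{"tx":-0.008,"ty":0,"tz":0,"ax":0,"ay":0,"az":0,"jaw":-0.76},{"tx":-0.008,"ty":0,"tz":0,"ax":0,"ay":0,"az":0,"jaw":-0.76},{"tx":-0.008,"ty":0,"tz":0,"ax":0,"ay":0,"az":0,"jaw":-0.76},{"tx":-0.008,"ty":0,"tz":0,"ax":0,"ay":0,"az":0,"jaw":-0.76},{"tx":-0.008,"ty":0,"tz":0,"ax":0,"ay":0,"az":0,"jaw":-0.76}]' >/dev/null; python3 w.py; python3 -m handwheel '[{"tx":-0.006,"ty":0,"tz":0,"ax":0,"ay":0,"az":0,"jaw":-0.76},{"tx":-0.004,"ty":0,"tz":0,"ax":0,"ay":0,"az":0,"jaw":-0.76},{"tx":0,"ty":0,"tz":0,"ax":0,"ay":0,"az":0,"jaw":-0.76},{"tx":0,"ty":0,"tz":0,"ax":0,"ay":0,"az":0,"jaw":-0.76},{"tx":0,"ty":0,"tz":0,"ax":0,"ay":0,"az":0,"jaw":-0.76},{"tx":0,"ty":0,"tz":0,"ax":0,"ay":0,"az":0,"jaw":-0.76},{"tx":0,"ty":0,"tz":0,"ax":0,"ay":0,"az":0,"jaw":-0.76},{"tx":0,"ty":0,"tz":0,"ax":0,"ay":0,"az":0,"jaw":-0.76},{"tx":0,"ty":0,"tz":0,"ax":0,"ay":0,"az":0,"jaw":-0.76},{"tx":0,"ty":0,"tz":0,"ax":0,"ay":0,"az":0,"jaw":-0.76}]' >/dev/null; python3 w.py; python3 -c "
from h import *
import cv2
b=snap('scene','s6.png')['color'][210:330,180:340,::-1]
cv2.imwrite('pics/j6.png',cv2.resize(b,None,fx=5,fy=5,interpolation=cv2.INTER_CUBIC))"
```

```text
t 20.35 rackx -0.1496 racky -0.0230 z 0.0136 rot [-180.     -0.    171.82] relyaw 179.98 F [-1.41  0.02  1.44] op 0.0103 q [ -6.   3. -16.  71.  -0.   2.]
t 21.6 rackx -0.1402 racky -0.0230 z 0.0136 rot [-180.     -0.    171.82] relyaw 179.98 F [-0.12  0.46  0.33] op 0.0102 q [ -6.   5. -15.  71.  -0.   2.]
```

View pics/j6.png

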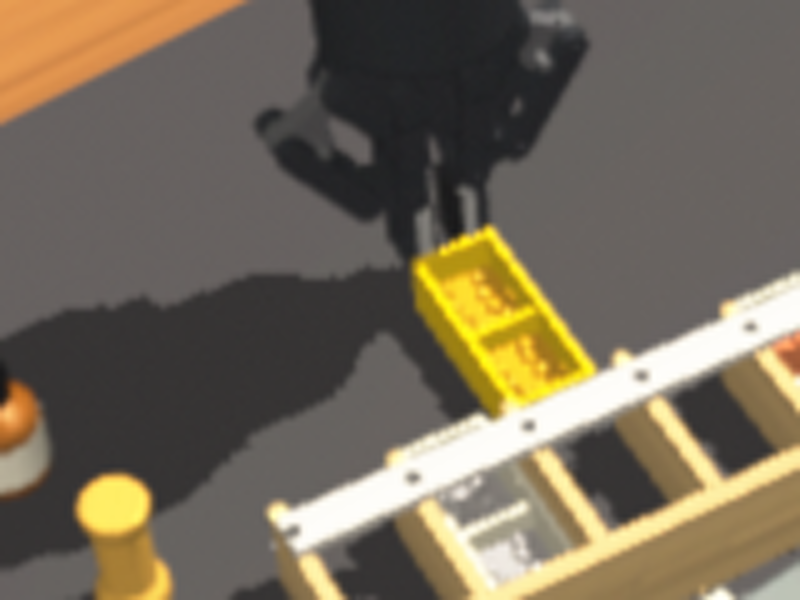

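The tray's front corners are at (413,264) and (491,229), with its back end at the gap mouth, around (597,370) and (500,412).

```bash
python3 tr.py '[[413,264],[491,229],[597,370],[505,412]]' 5 180 210
```

```text
[[-0.1269 -0.0411]
 [-0.1279 -0.007 ]
 [-0.045  -0.006 ]
 [-0.0444 -0.0446]] [-0.0861 -0.0247]
yaw rel -0.8894822334378167 0.08267842826275788
```

```bash
python3 -m handwheel '[{"tx":-0.006,"ty":0,"tz":0,"ax":0,"ay":0,"az":0,"jaw":-0.76},{"tx":-0.006,"ty":0,"tz":0,"ax":0,"ay":0,"az":0,"jaw":-0.76},{"tx":-0.006,"ty":0,"tz":0,"ax":0,"ay":0,"az":0,"jaw":-0.76},{"tx":-0.006,"ty":0,"tz":0,"ax":0,"ay":0,"az":0,"jaw":-0.76},{"tx":-0.006,"ty":0,"tz":0,"ax":0,"ay":0,"az":0,"jaw":-0.76},{"tx":-0.006,"ty":0,"tz":0,"ax":0,"ay":0,"az":0,"jaw":-0.76},{"tx":-0.006,"ty":0,"tz":0,"ax":0,"ay":0,"az":0,"jaw":-0.76},{"tx":-0.006,"ty":0,"tz":0,"ax":0,"ay":0,"az":0,"jaw":-0.76},{"tx":-0.006,"ty":0,"tz":0,"ax":0,"ay":0,"az":0,"jaw":-0.76},{"tx":-0.006,"ty":0,"tz":0,"ax":0,"ay":0,"az":0,"jaw":-0.76}]' >/dev/null; python3 w.py; python3 -m handwheel '[{"tx":-0.004,"ty":0,"tz":0,"ax":0,"ay":0,"az":0,"jaw":-0.76},{"tx":-0.004,"ty":0,"tz":0,"ax":0,"ay":0,"az":0,"jaw":-0.76},{"tx":-0.004,"ty":0,"tz":0,"ax":0,"ay":0,"az":0,"jaw":-0.76},{"tx":-0.002,"ty":0,"tz":0,"ax":0,"ay":0,"az":0,"jaw":-0.76},{"tx":-0.001,"ty":0,"tz":0,"ax":0,"ay":0,"az":0,"jaw":-0.76},{"tx":-0.001,"ty":0,"tz":0,"ax":0,"ay":0,"az":0,"jaw":-0.76},{"tx":0,"ty":0,"tz":0,"ax":0,"ay":0,"az":0,"jaw":-0.76},{"tx":0,"ty":0,"tz":0,"ax":0,"ay":0,"az":0,"jaw":-0.76},{"tx":0,"ty":0,"tz":0,"ax":0,"ay":0,"az":0,"jaw":-0.76},{"tx":0,"ty":0,"tz":0,"ax":0,"ay":0,"az":0,"jaw":-0.76}]' >/dev/null; python3 w.py
```

```text
t 22.9 rackx -0.0798 racky -0.0231 z 0.0135 rot [-180.     -0.    171.82] relyaw 179.98 F [-0.91  0.2   0.29] op 0.0101 q [-6. 13. -6. 72. -0.  2.]
t 24.15 rackx -0.0642 racky -0.0231 z 0.0136 rot [-180.      0.    171.82] relyaw 179.98 F [ 1.29 -0.16 -0.94] op 0.0102 q [-6. 15. -3. 72. -0.  2.]
```

Now I creep forward until the tray meets the back board, watching the force.

```bash
python3 -m handwheel '[{"tx":-0.001,"ty":0,"tz":0,"ax":0,"ay":0,"az":0,"jaw":-0.76},{"tx":-0.001,"ty":0,"tz":0,"ax":0,"ay":0,"az":0,"jaw":-0.76},{"tx":-0.001,"ty":0,"tz":0,"ax":0,"ay":0,"az":0,"jaw":-0.76},{"tx":-0.0005,"ty":0,"tz":0,"ax":0,"ay":0,"az":0,"jaw":-0.76},{"tx":0,"ty":0,"tz":0,"ax":0,"ay":0,"az":0,"jaw":-0.76},{"tx":0,"ty":0,"tz":0,"ax":0,"ay":0,"az":0,"jaw":-0.76},{"tx":0,"ty":0,"tz":0,"ax":0,"ay":0,"az":0,"jaw":-0.76},{"tx":0,"ty":0,"tz":0,"ax":0,"ay":0,"az":0,"jaw":-0.76},{"tx":0,"ty":0,"tz":0,"ax":0,"ay":0,"az":0,"jaw":-0.76},{"tx":0,"ty":0,"tz":0,"ax":0,"ay":0,"az":0,"jaw":-0.76}]' >/dev/null; python3 w.py
python3 -m handwheel '[{"tx":-0.0005,"ty":0,"tz":0,"ax":0,"ay":0,"az":0,"jaw":-0.76},{"tx":0,"ty":0,"tz":0,"ax":0,"ay":0,"az":0,"jaw":-0.76},{"tx":-0.0005,"ty":0,"tz":0,"ax":0,"ay":0,"az":0,"jaw":-0.76},{"tx":0,"ty":0,"tz":0,"ax":0,"ay":0,"az":0,"jaw":-0.76},{"tx":0,"ty":0,"tz":0,"ax":0,"ay":0,"az":0,"jaw":-0.76},{"tx":0,"ty":0,"tz":0,"ax":0,"ay":0,"az":0,"jaw":-0.76},{"tx":0,"ty":0,"tz":0,"ax":0,"ay":0,"az":0,"jaw":-0.76},{"tx":0,"ty":0,"tz":0,"ax":0,"ay":0,"az":0,"jaw":-0.76},{"tx":0,"ty":0,"tz":0,"ax":0,"ay":0,"az":0,"jaw":-0.76},{"tx":0,"ty":0,"tz":0,"ax":0,"ay":0,"az":0,"jaw":-0.76}]' >/dev/null; python3 w.py
```

```text
t 25.4 rackx -0.0607 racky -0.0231 z 0.0136 rot [-180.     -0.    171.82] relyaw 179.98 F [-0.23 -0.98  0.04] op 0.0103 q [-6. 15. -2. 72. -0.  2.]
t 26.65 rackx -0.0596 racky -0.0230 z 0.0136 rot [-180.      0.    171.83] relyaw 179.98 F [ 0.04 -0.02  0.34] op 0.0101 q [-6. 15. -2. 72. -0.  2.]
```

```bash
python3 -m handwheel '[{"tx":-0.0005,"ty":0,"tz":0,"ax":0,"ay":0,"az":0,"jaw":-0.76},{"tx":0,"ty":0,"tz":0,"ax":0,"ay":0,"az":0,"jaw":-0.76},{"tx":-0.0005,"ty":0,"tz":0,"ax":0,"ay":0,"az":0,"jaw":-0.76},{"tx":0,"ty":0,"tz":0,"ax":0,"ay":0,"az":0,"jaw":-0.76},{"tx":0,"ty":0,"tz":0,"ax":0,"ay":0,"az":0,"jaw":-0.76},{"tx":0,"ty":0,"tz":0,"ax":0,"ay":0,"az":0,"jaw":-0.76},{"tx":0,"ty":0,"tz":0,"ax":0,"ay":0,"az":0,"jaw":-0.76},{"tx":0,"ty":0,"tz":0,"ax":0,"ay":0,"az":0,"jaw":-0.76},{"tx":0,"ty":0,"tz":0,"ax":0,"ay":0,"az":0,"jaw":-0.76},{"tx":0,"ty":0,"tz":0,"ax":0,"ay":0,"az":0,"jaw":-0.76}]' >/dev/null; python3 w.py
python3 -m handwheel '[{"tx":-0.0005,"ty":0,"tz":0,"ax":0,"ay":0,"az":0,"jaw":-0.76},{"tx":0,"ty":0,"tz":0,"ax":0,"ay":0,"az":0,"jaw":-0.76},{"tx":0,"ty":0,"tz":0,"ax":0,"ay":0,"az":0,"jaw":-0.76},{"tx":0,"ty":0,"tz":0,"ax":0,"ay":0,"az":0,"jaw":-0.76},{"tx":0,"ty":0,"tz":0,"ax":0,"ay":0,"az":0,"jaw":-0.76},{"tx":0,"ty":0,"tz":0,"ax":0,"ay":0,"az":0,"jaw":-0.76},{"tx":0,"ty":0,"tz":0,"ax":0,"ay":0,"az":0,"jaw":-0.76},{"tx":0,"ty":0,"tz":0,"ax":0,"ay":0,"az":0,"jaw":-0.76},{"tx":0,"ty":0,"tz":0,"ax":0,"ay":0,"az":0,"jaw":-0.76},{"tx":0,"ty":0,"tz":0,"ax":0,"ay":0,"az":0,"jaw":-0.76}]' >/dev/null; python3 w.py
```

```text
t 27.9 rackx -0.0586 racky -0.0230 z 0.0136 rot [180.     0.   171.83] relyaw 179.98 F [-0.53  0.57  0.62] op 0.01 q [-6. 15. -2. 72.  0.  2.]
t 29.15 rackx -0.0583 racky -0.0231 z 0.0135 rot [-1.8000e+02 -2.0000e-02  1.7182e+02] relyaw 179.98 F [-3.89  1.25  1.88] op 0.0099 q [-6. 15. -2. 72. -0.  2.]
```

A 4 N reaction along the push means it has met the board. I'll back straight off, lift and look.

```bash
python3 -m handwheel '[{"tx":0.005,"ty":0,"tz":0,"ax":0,"ay":0,"az":0,"jaw":-0.76},{"tx":0.02,"ty":0,"tz":0,"ax":0,"ay":0,"az":0,"jaw":-0.76},{"tx":0.03,"ty":0,"tz":0,"ax":0,"ay":0,"az":0,"jaw":-0.76},{"tx":0.03,"ty":0,"tz":0,"ax":0,"ay":0,"az":0,"jaw":-0.76},{"tx":0.03,"ty":0,"tz":-0.02,"ax":0,"ay":0,"az":0,"jaw":-0.76},{"tx":0.03,"ty":0,"tz":-0.03,"ax":0,"ay":0,"az":0,"jaw":-0.76},{"tx":0.03,"ty":0,"tz":-0.03,"ax":0,"ay":0,"az":0,"jaw":-0.76},{"tx":0.03,"ty":0,"tz":-0.03,"ax":0,"ay":0,"az":0,"jaw":-0.76},{"tx":0,"ty":0,"tz":0,"ax":0,"ay":0,"az":0,"jaw":-0.76},{"tx":0,"ty":0,"tz":0,"ax":0,"ay":0,"az":0,"jaw":-0.76}]' >/dev/null; python3 w.py;  python3 -c "
from h import *
import cv2
a=snap('top','t7.png')['color'][160:310,225:465,::-1]
cv2.imwrite('pics/j7.png',cv2.resize(a,None,fx=3.3333,fy=3.3333,interpolation=cv2.INTER_CUBIC))"
```

```text
t 30.4 rackx -0.2627 racky -0.0230 z 0.1233 rot [1.8000e+02 7.0000e-02 1.7182e+02] relyaw 179.98 F [-0.32  0.31 -0.26] op 0.0104 q [ -6. -15. -20.  84.  -0.   3.]
```

View pics/j7.png

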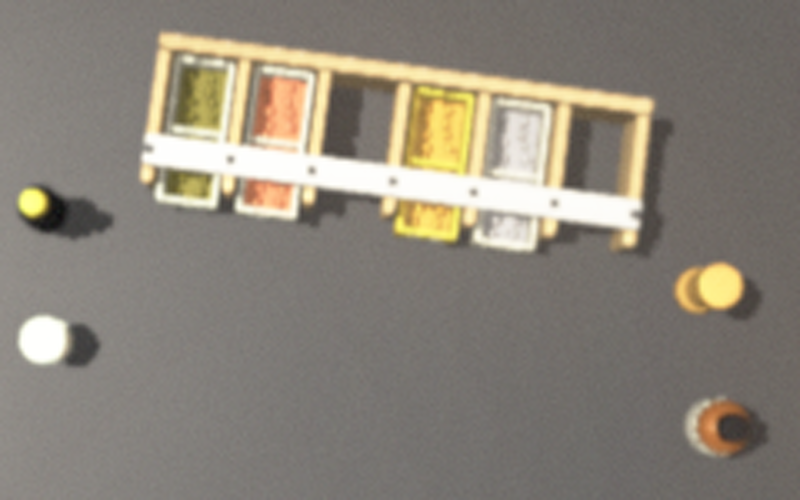

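The yellow tray sits square in gap 4, front end at (428,238), in line with the white trays' fronts, with its back at the board. Everything else is where it was.

```bash
python3 -c "
from workcell import workorder
print(workorder.job_done())"
```

```text
the job is handed in; nothing more can be done
None
```

The fingertip ran along the rail over gaps 6, 5 and 4 from the vise end, the yellow tray was then pushed home against the back board in gap 4 with nothing else disturbed in the final view, and the job is handed in; no verdict was returned.

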